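# Roll the pouch reels back up into their seats

## Robot

A 6-joint arm with a two-finger parallel gripper is mounted at the origin on the work surface. World frame = base frame: x ahead of the robot, y to its left, z up, the work surface at z = 0. Lengths are in m, angles in rad, forces in N, time in s.
With the tool pointing down it reaches from about 0.35 to 0.975 m from the base axis. Payload 4.9 kg.
Tool frame: the origin (TCP) lies midway between the tips of the shut fingers; the grasp point (between the pads) lies 19 mm behind it; y points along the fingers, z is the direction in which the jaws open and shut, and the axes are right-handed (so a half turn about y gives the same grasp; the last joint's range is limited). The gripper opens to 85 mm and grips with 20 to 120 N. Pads are 22 mm wide; open, the fingers measure 114 mm over their backs; the gripper's body (76 mm by 85 mm) begins 54 mm behind the grasp point. The pads swing forward as they close: fully open they stand 13 mm farther back than shut.
Start: joints at [-1.273, 0.053, 1.613, -0, 1.476, -0.119], TCP at [0.253, -0.571, 0.231] pointing down, gripper open.
Joint ranges: [-3.01, 3.01], [-1.01, 2.22], [0.06, 2.58], [-1.02, 4.17], [0.09, 2.62], [-3.14, 3.14]. Speed limits (rad/s): [2.57, 2.57, 3.14, 3.14, 3.14, 3.14].

## Interface

Orientations are given as a unit quaternion [w, x, y, z].
In Python, from plant import * gives the robot as it stands.
- The arm moves only by the shell command python3 -m crank 'ROWS'. ROWS is JSON, a list that holds one entry, the list of rows, each a list of 5 numbers: the gripper command: -1 is shut, 1 is fully open, values between are in proportion, then the shift along the tool's x, y, z in cm, then the turn about the tool's y in degrees. In form: [[[jaw, dx, dy, dz, twist], ...]]. A call has 1 to 8 rows; each row shifts and turns the commanded pose from where the row before left it, along the tool's axes as they then stand; what a row does not reach is not made up. A row lasts 1/8 s, in which the tool goes at most 62.5 mm and 10.7 degrees, less where a joint would pass 70% of its speed; a pose out of reach is approached as far as the arm can. A call with a gripper value outside its range is refused whole. The fingers move at their own pace and stop on an object; the grip force is fixed at half the most. Time passes only in rows, so rows that do not move let the fingers close. It gives the time, the measured TCP pose, the force and the opening at its end, in the units of the state.
- state(): the state, without advancing time (a new reading comes with each control period).
- grab_frame(name): name is "scene" or "top"; returns a dict with "frame" (400x640x3 uint8, red, green, blue), "fx", "fy", "cx", "cy" (pixels), "pose" (4x4, takes a point from camera to world coordinates). Camera axes: x right, y up, looking along -z (the intrinsics and any distortion apply to the point x, -y, -z); pixel columns grow to the right and rows downward; lengths in m; the calibration is good to about 2 mm. A picture is of the moment at which its call begins. There is no depth.
- job_done(): hands the job in, once; it reports no verdict.
The state is a dict: "time": time; "joint_pos": joint angles; "joint_vel": joint speeds; "joint_efforts": joint torques, N m; "tool_pos": TCP position; "tool_rot": TCP orientation; "contact_force": force on the tool from outside, world axes, zero at the start; "ft_torque": the same for the moment, N m; "gripper_width": opening from 0.0 (shut) to 1.0 (fully open).
Only numpy, scipy, OpenCV 4.12 (cv2) and the standard library are available. Lean on these libraries where they do the work, as an engineer would, in place of code of your own. Each camera call takes 0.05 s, during which the arm holds its last target.

## Task

Both pouch reels have been pulled out of their seats and lie at the front lip of the reel dispenser. Push each one gently with the fingers up its sloping lane and over the ridge, until it sits in the hollow against the back stop and cannot roll back. Only push: do not lift the reels out of their lanes or flick them or let one go racing back down, and leave everything else on the table where it is.

Things in the scene. Friction and masses are not known exactly. Their poses are not given: they have to be found in the camera images.
- dispenser: Fixed sheet-metal reel stand, 262 wide (y), 240 long (x), 94 mm tall; origin on the table under its middle, x up the slope (away from the robot), z up. Two lanes side by side, 112 mm wide, centre lines at y = +58 and -58 mm, bordered by 4 mm walls 26 mm above the floor. Along x each has a front lip, a rising slope, a ridge, a hollow (the seat) and the back stop
- lip (a point): middle of the top edge of the front lip, where its inner face is: dispenser frame x -125, y 0, z 30 mm. The lip is 7 mm thick and 12 mm higher than the lane floor, which starts here at z 18 mm and rises at 10 degrees. A black knife carriage, 20 mm wide, sits on the lip at y +121 mm, top at z 39 mm
- ridge (a point): middle of the ridge line across both lanes: dispenser frame x +20, y 0, z 44 mm. The floor rises to it at 10 degrees and falls behind it at 12 degrees. A reel rolling up has its centre at z = 65 mm + 0.177 x (distance from its start), about 86 mm above the ridge
- seat_left (a point): centre of a reel that is at home in the left lane (+y): dispenser frame x +53, y +58, z 78 mm. It then touches the upright back stop, whose face is at x +95 mm and whose top is at z 94 mm; the floor at the foot of the stop is at z 28 mm. Axes as the dispenser's
- seat_right (a point): the same for the right lane: dispenser frame x +53, y -58, z 78 mm
- reel_wide: The wider of the two pouch reels: solid wound roll of pale tubing, 84 mm in diameter, 100 mm wide, 0.38 to 0.63 kg, brown cardboard core showing at both ends. Origin at its very centre; y is the axis it rolls about, x and z turn with it. Starts in either lane, axis across it, at rest against the lip (centre at x -101, z 65 mm in the dispenser's frame). Smooth and slippery; let go on the slope, it rolls back.
- reel_narrow: The narrower of the two pouch reels: solid wound roll of pale tubing, 84 mm in diameter, 72 mm wide, 0.28 to 0.46 kg, brown cardboard core showing at both ends. Origin at its very centre; y is the axis it rolls about, x and z turn with it. Starts in either lane, axis across it, at rest against the lip (centre at x -101, z 65 mm in the dispenser's frame). Smooth and slippery; let go on the slope, it rolls back.
- jar: small amber glass jar with white cap, 36 mm in diameter, 52 mm tall, standing just in front of the dispenser; origin under its middle
- marker: felt marker lying on the table in front of the dispenser, 130 mm long, 15 mm thick; origin under its middle, x along it
- tape_roll: roll of indicator tape lying flat beside the dispenser, 104 mm across, 19 mm high; origin under its middle
- strip_box: small white and green carton of indicator strips beside the dispenser, 100 x 42 x 30 mm; origin under its middle, x along its length
- tweezers: steel tweezers lying flat, 140 mm long, 8 mm high; origin under their middle, x along them
- bottle: clear round bottle with white cap, 60 mm in diameter, 165 mm tall, standing at the right; origin under its middle
There are look-alikes about, which are no part of the job. What is shaped like the reel_wide but purple or yellow is not meant.

How it is judged:
At the end, for the whole second after the job is handed in: Both reels rest in the seat of the dispenser: in its frame each reel's centre is between x = 0.046 and 0.060 and z = 0.070 and 0.086, axis across the lane within 7 degrees, slower than 0.02 m/s (x of reel_wide in the frame of dispenser between 0.046 and 0.06 m and z of reel_wide in the frame of dispenser between 0.07 and 0.086 m and angle between the y axis of each of reel_wide, reel_narrow and the y axis of dispenser, either way round below 0.12 rad and linear speed of each of reel_wide, reel_narrow below 0.02 m/s and x of reel_narrow in the frame of dispenser between 0.046 and 0.06 m and z of reel_narrow in the frame of dispenser between 0.07 and 0.086 m); the robot touches nothing.
It fails at once if a reel moves faster than 0.5 m/s (flicked, or let go racing back down) (linear speed of any of reel_wide, reel_narrow above 0.5 m/s).
It fails at once if a reel is lifted more than about 15 mm off its lane, or turned out of its lane (z of any of reel_wide, reel_narrow in the frame of dispenser above 0.103 m or (x of reel_wide in the frame of dispenser below 0 m and z of reel_wide in the frame of dispenser above 0.097 m) or (x of reel_wide in the frame of dispenser below -0.05 m and z of reel_wide in the frame of dispenser above 0.089 m) or angle between the y axis of any of reel_wide, reel_narrow and the y axis of dispenser, either way round above 0.5 rad or (x of reel_narrow in the frame of dispenser below 0 m and z of reel_narrow in the frame of dispenser above 0.097 m) or (x of reel_narrow in the frame of dispenser below -0.05 m and z of reel_narrow in the frame of dispenser above 0.089 m)).
It fails at once if a reel is pushed with another part of the robot than the fingers (contact force between the arm and reel_wide above 3 N or contact force between the arm and reel_narrow above 3 N).
It fails at once if something else on the table is moved by more than 20 mm (distance of any of jar, marker, tape_roll, strip_box, tweezers, bottle from where it was at the start of the episode above 0.02 m).
It also fails if it takes over 51 s, if anything falls off the work surface, if the arm or the gripper's body presses on something with over 40 N, if the wrist force passes 120 N, or if a joint passes its speed limit or range.

## Working session

There is one attempt and no reset: what is moved stays moved. The work goes in short steps, Python scripts to look and compute and a shell command to move; the robot and the scene stay as the last step left them, time stands still between calls to the robot, and variables do not carry over. Pictures are saved under pics/ and viewed, and the job is handed in when it is done.

```bash
ls; mkdir -p pics; python3 - <<'E'
from plant import *
import cv2
s=state(); print({k:np.round(v,3).tolist() if hasattr(v,'__len__') else v for k,v in s.items()}) if 'np' in globals() else print(s)
for n in("scene","top"):
    f=grab_frame(n); cv2.imwrite(f"pics/{n}0.png",cv2.cvtColor(f["frame"],cv2.COLOR_RGB2BGR)); print(n,f["fx"],f["fy"],f["cx"],f["cy"],f["pose"],[k for k in f])
E
```

```text
pics
{'time': 0.0, 'joint_pos': array([-1.27304470e+00,  5.33487285e-02,  1.61430162e+00, -1.10357187e-05,
        1.47599854e+00, -1.19012709e-01]), 'joint_vel': array([ 1.66344765e-03, -2.63964643e-04, -4.77156017e-04,  7.68296582e-06,
        2.31913904e-04,  1.70046764e-04]), 'joint_efforts': array([-4.65578760e-04, -3.93676114e+01, -3.70180929e+01, -1.35997811e-04,
        6.89328153e-03, -3.55984191e-06]), 'tool_pos': array([ 0.25280768, -0.57090357,  0.23006351]), 'tool_rot': array([ 0.1462159 , -0.14635341,  0.69253316, -0.69108568]), 'contact_force': array([-0.67751236,  0.25461137,  0.71034957]), 'ft_torque': array([ 0.0320927 , -0.05323221, -0.05144624]), 'gripper_width': 1.0021099316745794}
scene 388.50373801656974 388.50373801656974 326.92059379920255 198.89429803671058 [[ 0.88237281 -0.36735482  0.29405556  0.85011065]
 [ 0.47036518  0.70614829 -0.52925532 -0.66446478]
 [-0.01322234  0.60531399  0.79587696  1.04185617]
 [ 0.          0.          0.          1.        ]] ['frame', 'fx', 'fy', 'cx', 'cy', 'pose']
top 408.39757759482444 408.39757759482444 324.6008688687174 195.76979756628575 [[ 0.02940857  0.99670332 -0.07561502  0.41456427]
 [-0.9995225   0.03004062  0.00723474 -0.04353361]
 [ 0.00948242  0.07536615  0.99711084  1.16864567]
 [ 0.          0.          0.          1.        ]] ['frame', 'fx', 'fy', 'cx', 'cy', 'pose']
```

View pics/scene0.png

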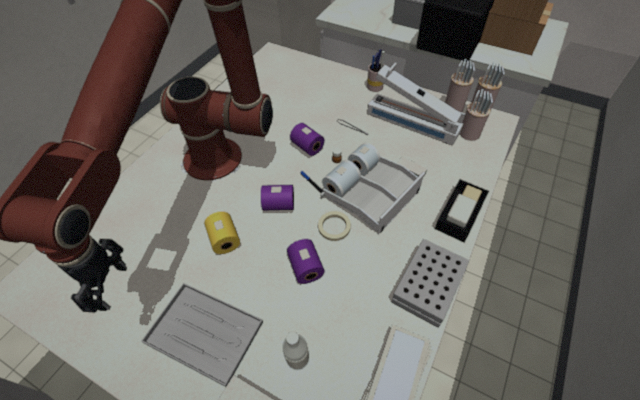

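View pics/top0.png

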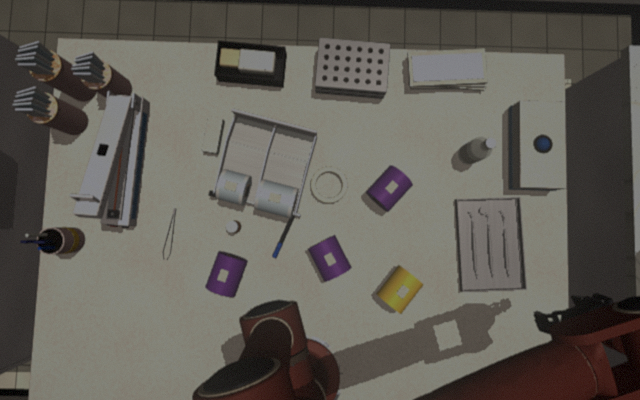

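The top view shows the dispenser around (265,165), with pale reels at its lower lip at (232,187) and (276,197). The jar is at (233,227) and the marker at (283,238). I'll zoom in for corners.

```bash
python3 - <<'E'
import cv2
a=cv2.imread("pics/top0.png")[100:270,180:360]; cv2.imwrite("pics/topz.png",cv2.convertScaleAbs(cv2.resize(a,None,fx=3.5,fy=3.5,interpolation=cv2.INTER_CUBIC),alpha=1.3))
a=cv2.imread("pics/scene0.png")[130:240,290:440]; cv2.imwrite("pics/scz.png",cv2.resize(a,None,fx=5,fy=5,interpolation=cv2.INTER_CUBIC))
E
```

```text
(no output)
```

View pics/topz.png

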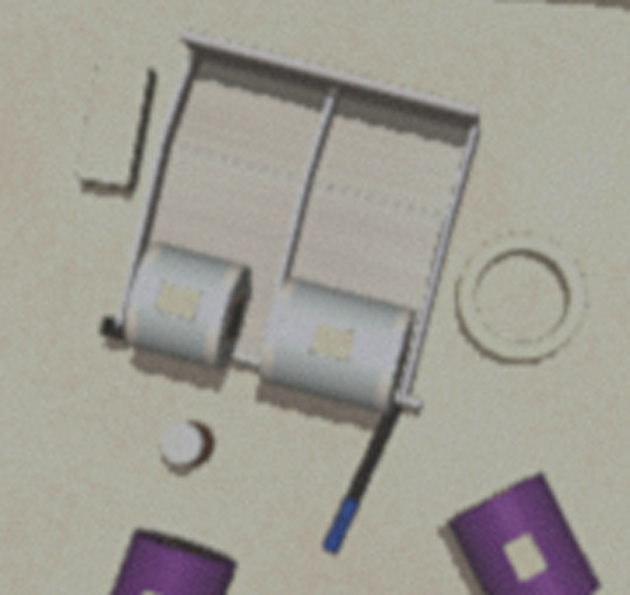

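View pics/scz.png

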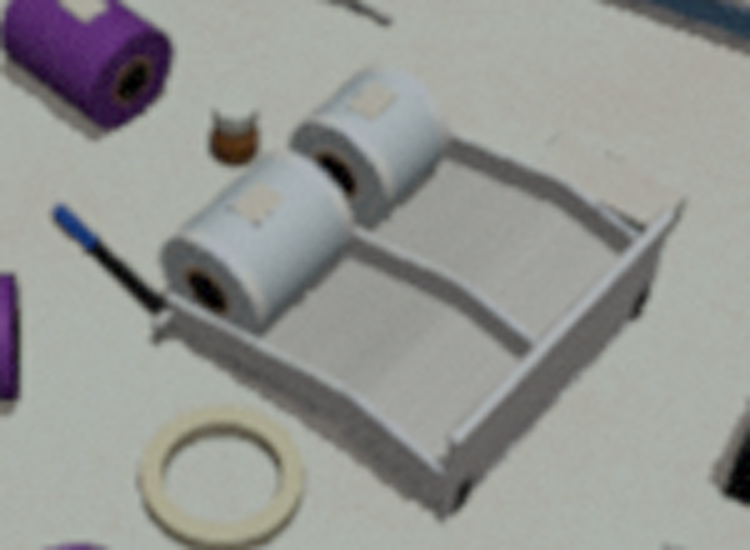

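```bash
cat > h.py <<'E'
import numpy as np, cv2, json
from plant import *
def ray(f,u,v):
    d=np.array([(u-f["cx"])/f["fx"],-(v-f["cy"])/f["fy"],-1.]); P=np.array(f["pose"]); return P[:3,3],P[:3,:3]@d
def onz(f,u,v,z):
    o,d=ray(f,u,v); return o+d*(z-o[2])/d[2]
def proj(f,p):
    P=np.array(f["pose"]); q=P[:3,:3].T@(np.asarray(p)-P[:3,3]); return f["cx"]+f["fx"]*q[0]/-q[2], f["cy"]-f["fy"]*q[1]/-q[2]
def shot(n,name,box=None,k=1):
    f=grab_frame(n); a=cv2.cvtColor(f["frame"],cv2.COLOR_RGB2BGR)
    if box: a=a[box[1]:box[3],box[0]:box[2]]
    cv2.imwrite(f"pics/{name}.png",cv2.resize(a,None,fx=k,fy=k,interpolation=cv2.INTER_CUBIC)); return f
E
python3 - <<'E'
from h import *
t=grab_frame("top"); s=grab_frame("scene")
T=lambda u,v,z: onz(t,180+u/3.5,100+v/3.5,z)
S=lambda u,v,z: onz(s,290+u/5,130+v/5,z)
for n,p in dict(BL=T(187,40,.094),BR=T(478,118,.094),lipR=T(420,405,.030),knife=T(108,327,.039),sBR=S(448,438,.094),sBL=S(681,205,.094),slipR=S(160,332,.03),
 nl=T(180,301,.107),nw=T(333,343,.107),snl=S(372,102,.107),snw=S(257,205,.107),jar=T(183,440,.05)).items(): print(n,p.round(4))
E
```

```text
BL [0.7149 0.1991 0.094 ]
BR [ 0.6614 -0.025   0.094 ]
lipR [0.4432 0.015  0.03  ]
knife [0.4972 0.2632 0.039 ]
sBR [ 0.6704 -0.0236  0.094 ]
sBL [0.731  0.2136 0.094 ]
slipR [0.457 0.01  0.03 ]
nl [0.5133 0.1922 0.107 ]
nw [0.4854 0.0773 0.107 ]
snl [0.52   0.1942 0.107 ]
snw [0.4931 0.0774 0.107 ]
jar [0.41   0.1975 0.05  ]
```

```bash
python3 - <<'E'
from h import *
from scipy.optimize import least_squares
t=grab_frame("top"); s=grab_frame("scene")
M={'BL':((187,40),(681,205)),'BR':((478,118),(448,438)),'lipR':((420,405),(160,332)),'Ln':((180,301),(372,102)),'Lw':((333,343),(257,205)),'ridgewallL':((172,140),None)}
for n,(a,b) in M.items():
    if b is None: continue
    o1,d1=ray(t,180+a[0]/3.5,100+a[1]/3.5);o2,d2=ray(s,290+b[0]/5,130+b[1]/5)
    A=np.c_[d1,-d2]; k=np.linalg.lstsq(A,o2-o1,rcond=None)[0]; p,q=o1+k[0]*d1,o2+k[1]*d2
    print(n,((p+q)/2).round(4),'gap',np.linalg.norm(p-q).round(4))
# check base: robot base & TCP
st=state(); print(proj(t,st['tool_pos']),proj(s,st['tool_pos']))
# fit dispenser pose x,y,yaw,dz from both
P={'BL':(.097,.118,.094),'BR':(.097,-.118,.094),'lipR':(-.1285,-.131,.03)}
for cams in ('t','s','ts'):
  def R(v):
    r=[]
    c,sn=np.cos(v[2]),np.sin(v[2])
    for n,p in P.items():
        w=np.array([v[0]+c*p[0]-sn*p[1],v[1]+sn*p[0]+c*p[1],p[2]])
        a,b=M[n]
        if 't' in cams: r+=list(np.subtract(proj(t,w),(180+a[0]/3.5,100+a[1]/3.5)))
        if 's' in cams: r+=list(np.subtract(proj(s,w),(290+b[0]/5,130+b[1]/5)))
    return r
  o=least_squares(R,[.58,.1,-.23]); print(cams,o.x.round(4),np.round(o.fun,2))
E
```

```text
BL [0.7235 0.2042 0.0957] gap 0.02
BR [ 0.6662 -0.0228  0.0888] gap 0.0082
lipR [0.4472 0.0183 0.0137] gap 0.0087
Ln [0.5164 0.1948 0.1037] gap 0.0066
Lw [0.4884 0.0797 0.1015] gap 0.0065
(np.float64(551.0692275441671), np.float64(304.8816513525367)) (np.float64(116.07866265274768), np.float64(290.73015891176965))
t [ 0.5956  0.1106 -0.2381] [-1.18 -1.05  0.73 -0.18  0.47  1.24]
s [ 0.6075  0.1139 -0.2268] [-1.43  1.09  1.66  0.48 -0.39 -1.55]
ts [ 0.6008  0.1121 -0.2344] [-1.82 -2.87 -3.49  1.01  0.14 -2.31 -1.07  0.05  0.21 -0.78 -2.46 -2.24]
```

```bash
cat >> h.py <<'E'
from scipy.spatial.transform import Rotation as Ro
D=np.array([.601,.112]); YAW=-.234
def d2w(x,y,z):
    c,s=np.cos(YAW),np.sin(YAW); return np.array([D[0]+c*x-s*y,D[1]+s*x+c*y,z])
def w2d(p):
    c,s=np.cos(YAW),np.sin(YAW); a=p[0]-D[0];b=p[1]-D[1]; return np.array([c*a+s*b,-s*a+c*b,p[2]])
def rep(goal=None):
    s=state(); R=Ro.from_quat(np.roll(s['tool_rot'],-1)).as_matrix()
    yaw=np.array([-np.sin(YAW),np.cos(YAW),0]); 
    zt=R.T@yaw; tw=np.degrees(np.arctan2(zt[0],zt[2])); tw=(tw+90)%180-90
    print('t',round(s['time'],2),'disp',(w2d(s['tool_pos'])*1000).round(1),'F',s['contact_force'].round(1),'w',round(s['gripper_width'],2),'twist needed',round(tw,2),'j6',s['joint_pos'][5].round(2))
    xd=R.T@np.array([np.cos(YAW),np.sin(YAW),0]); print('disp x in tool',xd.round(3),'up',(R.T@[0,0,1]).round(3))
    if goal is not None: print('shift cm (tool now)',(R.T@(d2w(*goal)-s['tool_pos'])*100).round(2))
E
python3 -c "
from h import *
rep((-.175,-.058,.15))"
```

```text
t 0.3 disp [-180.1 -745.4  230.9] F [ 0.3 -0.   0.1] w 1.0 twist needed 37.29 j6 -0.12
disp x in tool [-0.796 -0.     0.606] up [-0.    -1.    -0.001]
shift cm (tool now) [-42.05   8.13 -54.37]
```

```bash
python3 -m crank '[[[0.4,0,0,0,9.4],[0.4,0,0,0,9.3],[0.4,0,0,0,9.3],[0.4,0,0,0,9.3]]]'; python3 -c "
from h import *
rep((-.175,-.058,.15))"
```

```text
time: 0.8
tool_pos: [0.253, -0.5714, 0.2312]
tool_rot: [-0.085, 0.084, 0.702, -0.702]
contact_force: [0.4, 0.0, -0.5]
gripper_width: 0.699
t 0.8 disp [-180.1 -745.5  231.2] F [ 0.4  0.  -0.5] w 0.7 twist needed -0.32 j6 0.54
disp x in tool [-1.    -0.    -0.006] up [ 0. -1. -0.]
shift cm (tool now) [ -0.12   8.13 -68.75]
```

```bash
python3 -m crank '[[[0.4,0,0,-5,0],[0.4,0,0,-5,0],[0.4,0,0,-5,0],[0.4,0,0,-5,0],[0.4,0,0,-5,0],[0.4,0,0,-5,0],[0.4,0,0,-5,0],[0.4,0,0,-5,0]]]'; python3 -m crank '[[[0.4,0,0,-5,0],[0.4,0,0,-5,0],[0.4,0,0,-5,0],[0.4,0,0,-5,0],[0.4,0,2,-5,0],[0.4,0,2,-3.7,0],[0.4,0,2,0,-0.3],[0.4,0,2,0,0]]]'; python3 -c "
from h import *
rep((-.165,-.058,.06))
shot('top','t1',(180,100,360,270),3.5); shot('scene','s1',(250,80,440,240),4)"
```

```text
time: 1.8
tool_pos: [0.3459, -0.1809, 0.2314]
tool_rot: [0.083, -0.083, -0.702, 0.702]
contact_force: [0.8, -0.4, -0.4]
gripper_width: 0.697
time: 2.8
tool_pos: [0.4124, 0.0975, 0.1507]
tool_rot: [0.08, -0.08, -0.703, 0.703]
contact_force: [-0.3, -0.4, -0.6]
gripper_width: 0.702
t 2.8 disp [-180.1  -57.9  150.7] F [-0.3 -0.4 -0.6] w 0.7 twist needed 0.39 j6 1.85
disp x in tool [-1.     0.     0.007] up [-0. -1.  0.]
shift cm (tool now) [-1.51  9.07  0.02]
```

View pics/t1.png

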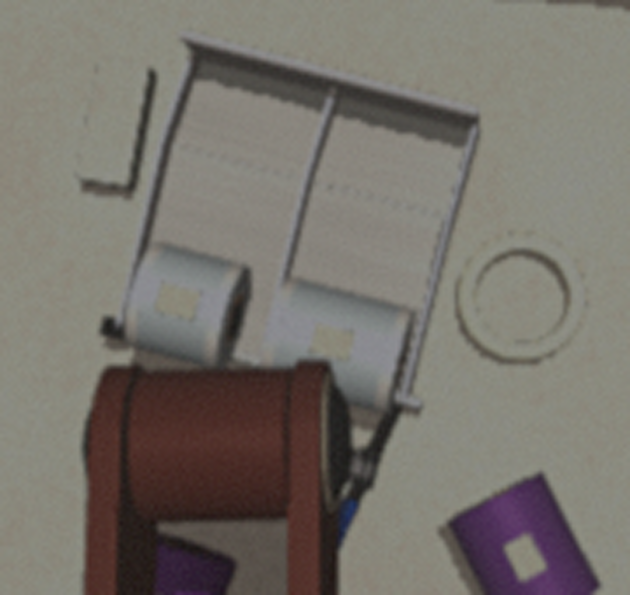

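View pics/s1.png

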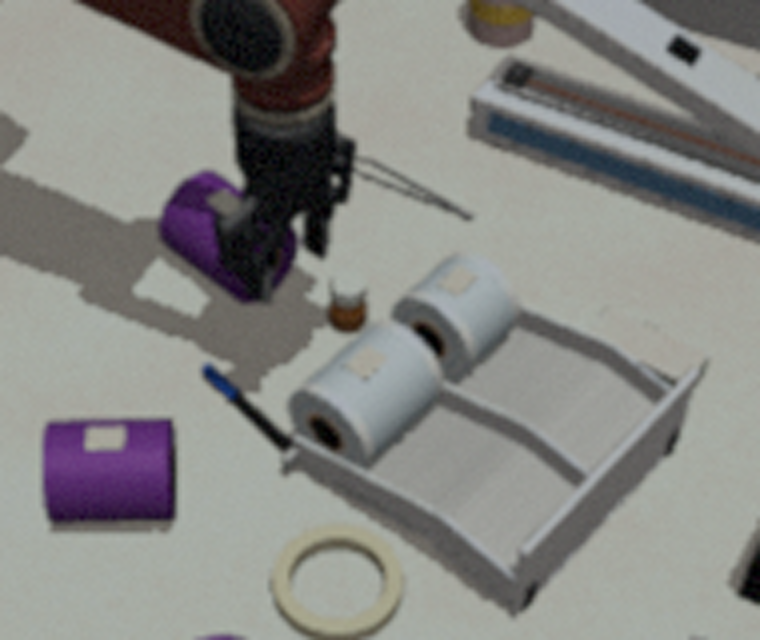

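```bash
python3 -m crank '[[[0.4,0,3,0,0.4],[0.4,0,3,0,0],[0.4,0,3,0,0],[0.4,0,0,0,0]]]'; python3 -c "
from h import *
rep((-.165,-.058,.06))
s=state()
f=shot('scene','s2',(250,80,440,240),4);u,v=proj(f,s['tool_pos']);print((u-250)*4,(v-80)*4)
f=shot('top','t2',(180,100,360,270),3.5);u,v=proj(f,s['tool_pos']);print((u-180)*3.5,(v-100)*3.5)"
```

```text
time: 3.4
tool_pos: [0.4108, 0.0965, 0.0599]
tool_rot: [0.085, -0.082, -0.702, 0.702]
contact_force: [0.1, 0.2, 0.4]
gripper_width: 0.7
t 3.4 disp [-181.4  -59.1   59.9] F [0.1 0.2 0.4] w 0.7 twist needed -0.13 j6 1.86
disp x in tool [-1.    -0.004 -0.002] up [ 0.004 -1.     0.001]
shift cm (tool now) [-1.64 -0.02 -0.12]
287.96099897390104 352.12361894486025
311.126624495335 442.7212325785599
```

View pics/s2.png

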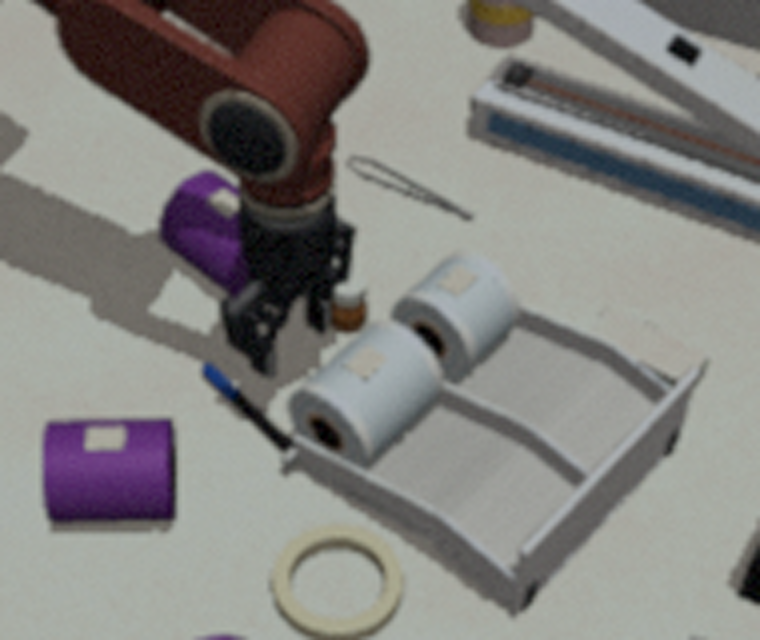

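Finger tips are at (262,368) and (318,328), and their midpoint matches the projected TCP (288,352). So the calibration is good, and I start the push on the wide reel.

```bash
python3 -m crank '[[[0.4,-0.6,0.8,-0.1,0],[0.4,-0.6,0,0,0],[0.4,-0.5,0,0,0],[0.4,-0.4,0,0,0],[0.4,-0.4,0,0,0],[0.4,-0.4,-0.07,0,0],[0.4,-0.4,-0.07,0,0],[0.4,-0.4,-0.07,0,0]]]'; python3 -c "
from h import *
rep((.0,-.058,.08))
s=state()
f=shot('scene','s3',(250,80,440,240),4)"
```

```text
time: 4.5
tool_pos: [0.4486, 0.0891, 0.0553]
tool_rot: [-0.083, 0.083, 0.702, -0.702]
contact_force: [-1.7, 1.1, 0.6]
gripper_width: 0.7
t 4.5 disp [-142.9  -57.6   55.3] F [-1.7  1.1  0.6] w 0.7 twist needed -0.11 j6 1.84
disp x in tool [-1.    -0.001 -0.002] up [ 0.001 -1.     0.   ]
shift cm (tool now) [-1.429e+01 -2.480e+00  1.000e-02]
```

View pics/s3.png

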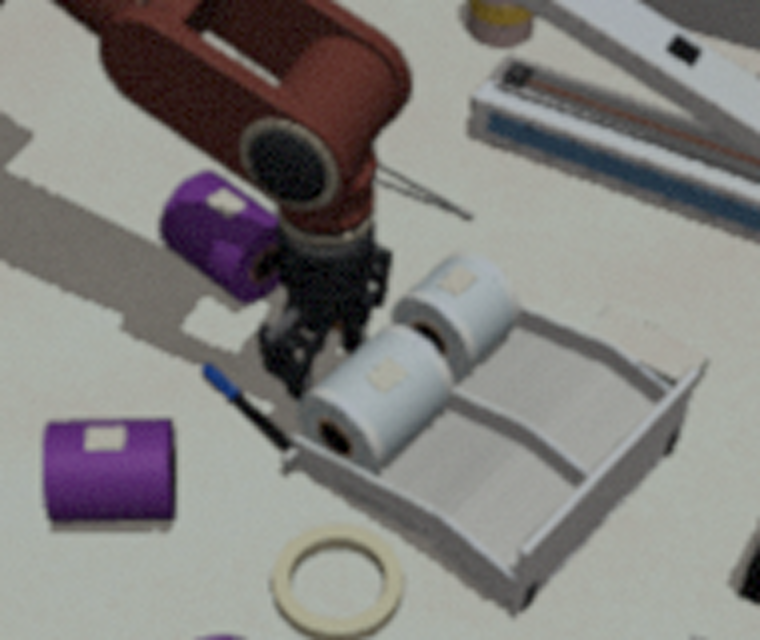

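The wide reel has rolled about 10 mm up, straight (its near end core is now at (335,437)). I continue.

```bash
python3 -m crank '[[[0.4,-0.5,-0.09,0,0],[0.4,-0.5,-0.09,0,0],[0.4,-0.5,-0.09,0,0],[0.4,-0.5,-0.09,0,0],[0.4,-0.5,-0.09,0,0],[0.4,-0.5,-0.09,0,0],[0.4,-0.5,-0.09,0,0],[0.4,-0.5,-0.09,0,0]]]'; python3 -m crank '[[[0.4,-0.5,-0.09,0,0],[0.4,-0.5,-0.09,0,0],[0.4,-0.5,-0.09,0,0],[0.4,-0.5,-0.09,0,0],[0.4,-0.5,-0.09,0,0],[0.4,-0.5,-0.09,0,0]]]';  python3 -c "
from h import *
rep((.0,-.058,.08))
s=state()
f=shot('scene','s4',(250,80,440,240),4)"
```

```text
time: 5.55
tool_pos: [0.4879, 0.0797, 0.0626]
tool_rot: [-0.083, 0.083, 0.702, -0.702]
contact_force: [-1.8, 1.3, 1.3]
gripper_width: 0.707
time: 6.3
tool_pos: [0.517, 0.0727, 0.0681]
tool_rot: [0.083, -0.083, -0.702, 0.702]
contact_force: [-3.0, 0.7, 1.2]
gripper_width: 0.699
t 6.3 disp [-72.6 -57.7  68.1] F [-3.   0.7  1.2] w 0.7 twist needed -0.11 j6 1.8
disp x in tool [-1.    -0.    -0.002] up [ 0. -1.  0.]
shift cm (tool now) [-7.26 -1.2   0.01]
```

View pics/s4.png

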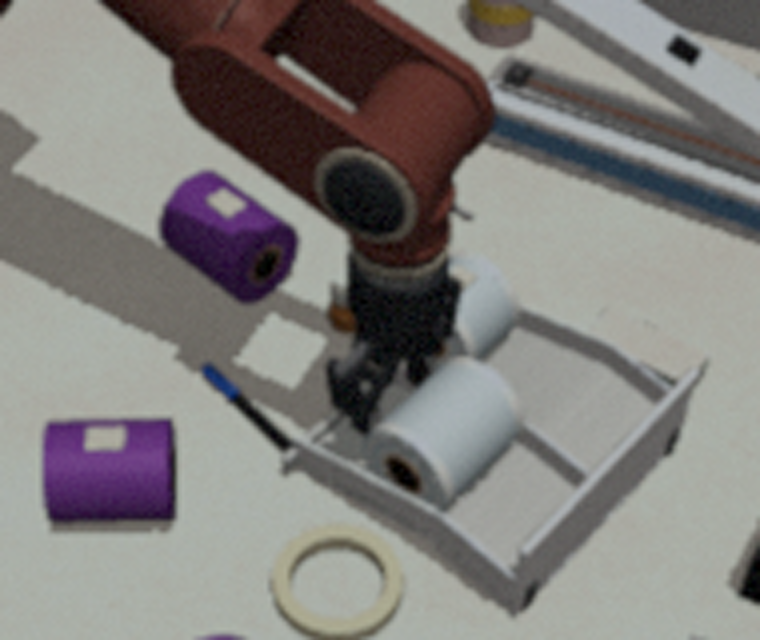

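The wide reel is straight and near mid-slope, with its end core at (403,475). I continue to the ridge, more slowly.

```bash
python3 -m crank '[[[0.4,-0.5,-0.09,0,0],[0.4,-0.5,-0.09,0,0],[0.4,-0.5,-0.09,0,0],[0.4,-0.5,-0.09,0,0],[0.4,-0.4,-0.07,0,0],[0.4,-0.4,-0.07,0,0],[0.4,-0.3,-0.05,0,0],[0.4,-0.3,-0.05,0,0]]]'; python3 -m crank '[[[0.4,-0.3,-0.05,0,0],[0.4,-0.3,-0.05,0,0],[0.4,-0.3,0,0,0],[0.4,-0.3,0,0,0],[0.4,-0.3,0,0,0],[0.4,-0.3,0,0,0],[0.4,-0.3,0,0,0]]]';  python3 -c "
from h import *
rep((.0,-.058,.08))
s=state()
f=shot('scene','s5',(250,80,440,240),4)"
```

```text
time: 7.35
tool_pos: [0.5499, 0.0648, 0.074]
tool_rot: [-0.083, 0.083, 0.702, -0.702]
contact_force: [-2.3, 0.8, 1.7]
gripper_width: 0.699
time: 8.22
tool_pos: [0.5704, 0.0598, 0.075]
tool_rot: [-0.083, 0.083, 0.702, -0.702]
contact_force: [-0.5, 0.1, 1.5]
gripper_width: 0.702
t 8.22 disp [-17.7 -57.8  75. ] F [-0.5  0.1  1.5] w 0.7 twist needed -0.11 j6 1.78
disp x in tool [-1.     0.    -0.002] up [-0. -1. -0.]
shift cm (tool now) [-1.77 -0.5   0.01]
```

View pics/s5.png

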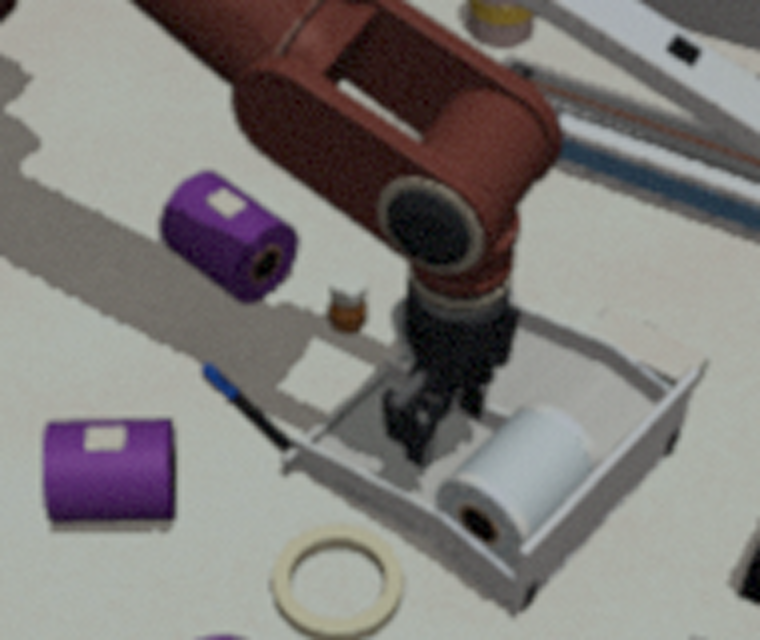

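The wide reel sits in the seat against the stop, with its end core at (480,522). I lift away and go to the left lane.

```bash
python3 -m crank '[[[0.4,0.5,0,0,0],[0.4,0.5,-3,0,0],[0.4,0,-3,0,0],[0.05,0,-3,0,0],[0.05,4,0,-2,0],[0.05,4,0,-4,0],[0.05,4,0,-4,0],[0.05,2.5,0,-1.6,0]]]'; python3 -m crank '[[[0.05,0,0,0,0]]]';  python3 -c "
from h import *
rep((-.170,.058,.055))
s=state()
f=shot('scene','s6',(250,80,440,240),4); shot('top','t6',(180,100,360,270),3.5)"
```

```text
time: 9.28
tool_pos: [0.4447, 0.2107, 0.1649]
tool_rot: [-0.083, 0.082, 0.702, -0.702]
contact_force: [0.6, 0.9, 0.1]
gripper_width: 0.527
time: 9.4
tool_pos: [0.4451, 0.2101, 0.1648]
tool_rot: [0.082, -0.082, -0.702, 0.702]
contact_force: [1.0, -0.0, 0.2]
gripper_width: 0.525
t 9.4 disp [-174.4   59.2  164.8] F [ 1.  -0.   0.2] w 0.52 twist needed 0.08 j6 2.09
disp x in tool [-1.    -0.     0.001] up [ 0. -1.  0.]
shift cm (tool now) [-0.44 10.98  0.12]
```

View pics/s6.png

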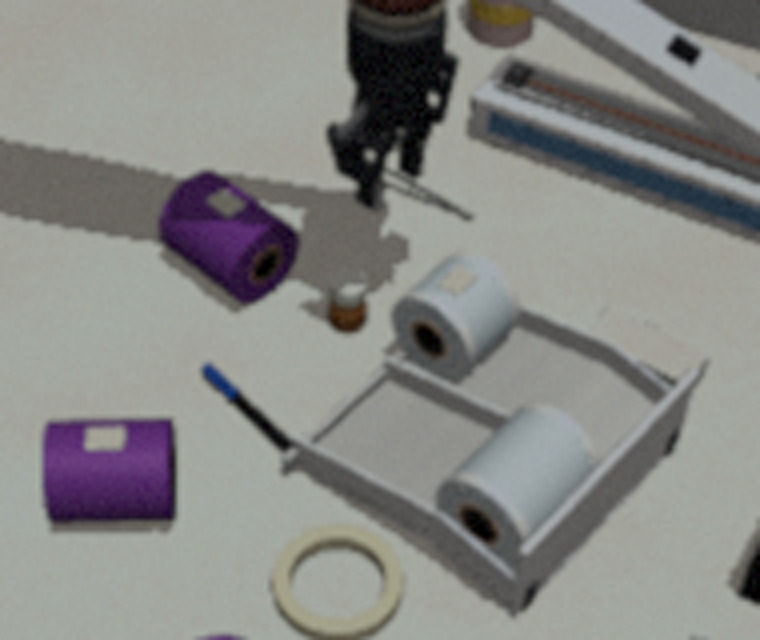

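View pics/t6.png

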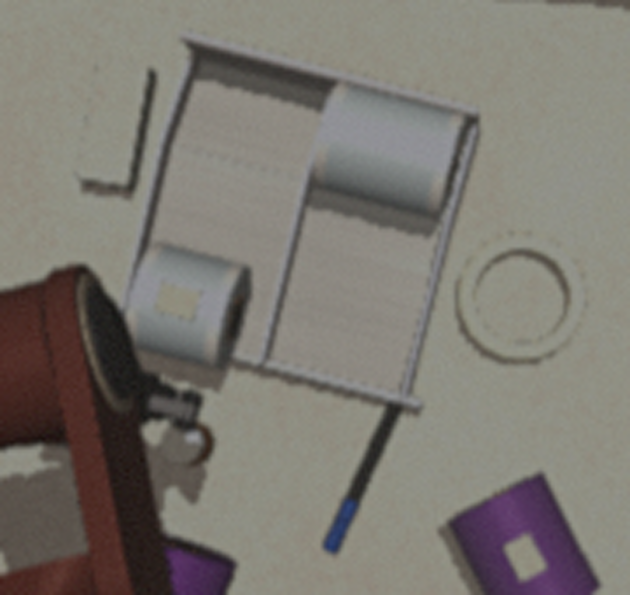

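The wide reel is flush with the back stop (top view, around (390,150)), and the narrow reel is undisturbed with its label at (178,300). I descend in front of it and push.

```bash
python3 -m crank '[[[0.05,-0.6,3,0.1,0],[0.05,0,3,0,0],[0.05,0,3,0,0],[0.05,-0.4,1,0,0],[0.05,-0.4,0.8,0,0],[0.05,-0.4,0,0,0],[0.05,-0.4,0,0,0],[0.05,-0.4,-0.07,0,0]]]'; python3 -c "
from h import *
rep((.0,.058,.08))
s=state()
f=shot('scene','s7',(250,80,440,240),4)"
```

```text
time: 10.5
tool_pos: [0.4722, 0.202, 0.0585]
tool_rot: [-0.083, 0.083, 0.702, -0.702]
contact_force: [-1.9, 0.3, 0.9]
gripper_width: 0.528
t 10.5 disp [-146.1   57.7   58.5] F [-1.9  0.3  0.9] w 0.53 twist needed -0.1 j6 2.07
disp x in tool [-1.     0.001 -0.002] up [-0.001 -1.    -0.001]
shift cm (tool now) [-14.61  -2.14  -0.06]
```

View pics/s7.png

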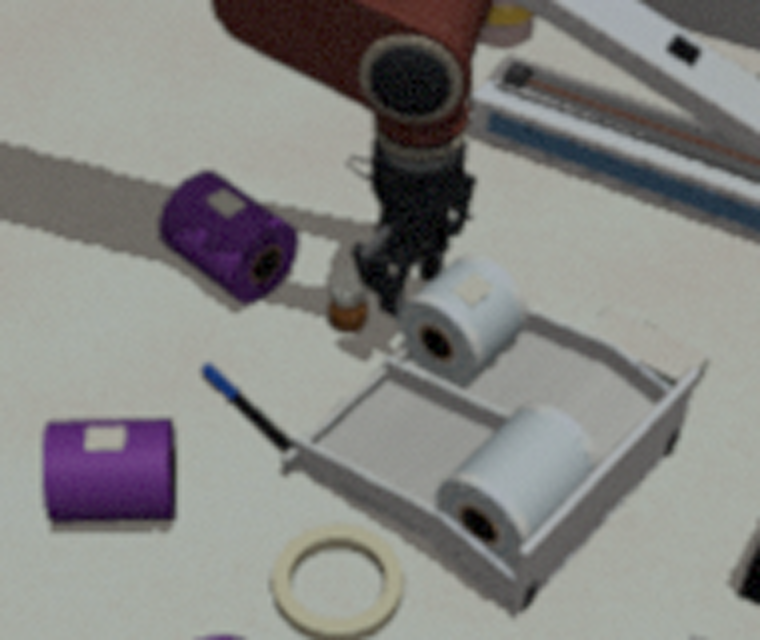

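The fingers touch the narrow reel, whose core has moved from (430,340) to (436,344). It is straight, and the jar is unmoved at (347,305). I continue.

```bash
python3 -m crank '[[[0.05,-0.5,-0.09,0,0],[0.05,-0.5,-0.09,0,0],[0.05,-0.5,-0.09,0,0],[0.05,-0.5,-0.09,0,0],[0.05,-0.5,-0.09,0,0],[0.05,-0.5,-0.09,0,0],[0.05,-0.5,-0.09,0,0],[0.05,-0.5,-0.09,0,0]]]'; python3 -m crank '[[[0.05,-0.5,-0.09,0,0],[0.05,-0.5,-0.09,0,0],[0.05,-0.5,-0.09,0,0],[0.05,-0.5,-0.09,0,0],[0.05,-0.5,-0.09,0,0],[0.05,-0.5,-0.09,0,0]]]';  python3 -c "
from h import *
rep((.0,.058,.08))
s=state()
f=shot('scene','s8',(250,80,440,240),4)"
```

```text
time: 11.55
tool_pos: [0.5109, 0.1924, 0.065]
tool_rot: [-0.083, 0.083, 0.702, -0.702]
contact_force: [-1.8, 0.7, 0.6]
gripper_width: 0.526
time: 12.3
tool_pos: [0.5401, 0.1854, 0.0704]
tool_rot: [0.083, -0.083, -0.702, 0.702]
contact_force: [-1.9, 1.3, 0.4]
gripper_width: 0.525
t 12.3 disp [-76.3  57.3  70.4] F [-1.9  1.3  0.4] w 0.53 twist needed -0.11 j6 2.01
disp x in tool [-1.     0.    -0.002] up [-0. -1.  0.]
shift cm (tool now) [-7.63 -0.96 -0.09]
```

View pics/s8.png

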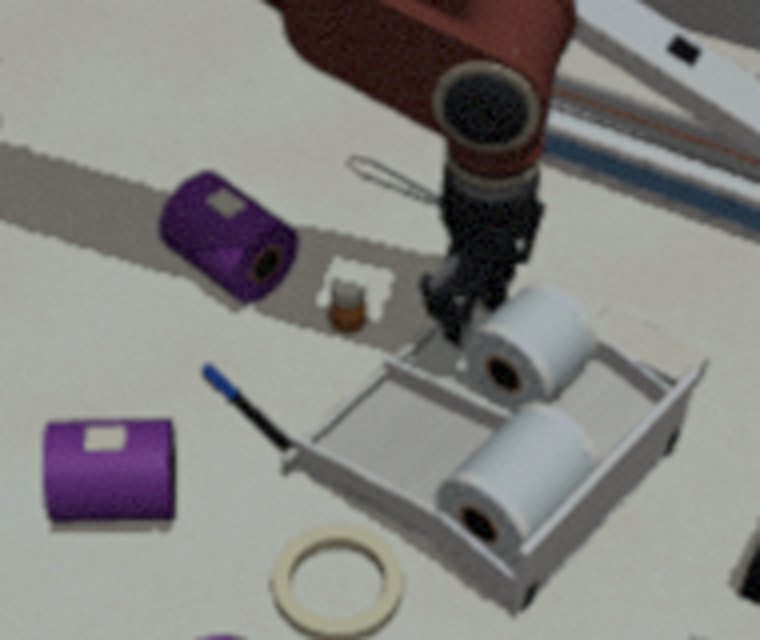

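The narrow reel is straight, with its core at (504,373). I push the rest of the way over the ridge.

```bash
python3 -m crank '[[[0.05,-0.5,-0.08,0,0],[0.05,-0.5,-0.08,0,0],[0.05,-0.5,-0.08,0,0],[0.05,-0.5,-0.08,0,0],[0.05,-0.4,-0.06,0,0],[0.05,-0.4,-0.06,0,0],[0.05,-0.3,-0.05,0,0],[0.05,-0.3,-0.05,0,0]]]'; python3 -m crank '[[[0.05,-0.3,-0.03,0,0],[0.05,-0.3,0,0,0],[0.05,-0.3,0,0,0],[0.05,-0.3,0,0,0],[0.05,-0.3,0,0,0],[0.05,-0.3,0,0,0],[0.05,-0.3,0,0,0],[0.05,-0.3,0,0,0]]]';  python3 -c "
from h import *
rep((.0,.058,.08))
s=state()
f=shot('scene','s9',(250,80,440,240),4)"
```

```text
time: 13.35
tool_pos: [0.5729, 0.1775, 0.0757]
tool_rot: [0.083, -0.083, -0.702, 0.702]
contact_force: [-2.0, 0.7, 1.2]
gripper_width: 0.525
time: 14.35
tool_pos: [0.5963, 0.1719, 0.076]
tool_rot: [-0.083, 0.083, 0.702, -0.702]
contact_force: [-1.1, -0.8, -1.0]
gripper_width: 0.524
t 14.35 disp [-18.4  57.1  76. ] F [-1.1 -0.8 -1. ] w 0.52 twist needed -0.11 j6 1.97
disp x in tool [-1.     0.    -0.002] up [-0. -1. -0.]
shift cm (tool now) [-1.84 -0.4  -0.09]
```

View pics/s9.png

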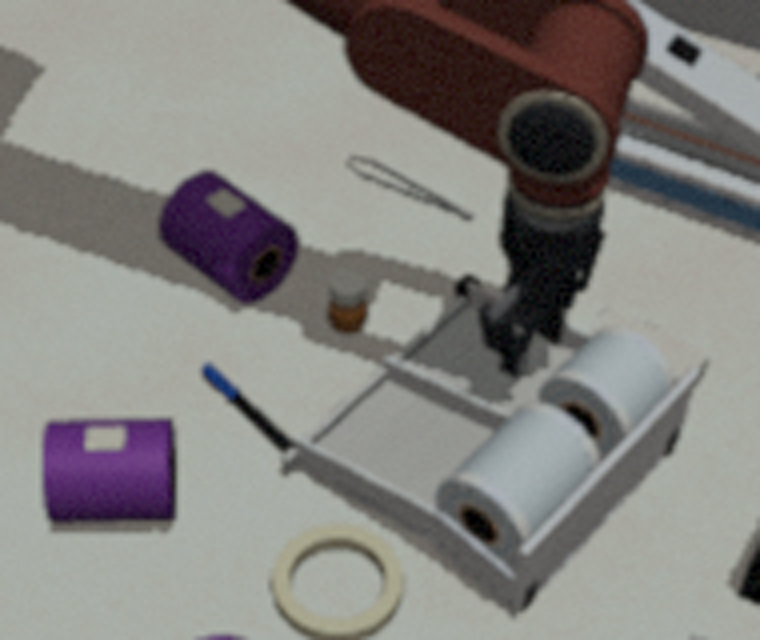

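Both reels are in the hollow at the stop. I back off, lift clear and check.

```bash
python3 -m crank '[[[0.05,0.5,0,0,0],[0.05,0.5,-3,0,0],[0.05,0,-4,0,0],[0.05,2,-4,0,0],[0.05,4,0,0,0],[0.05,4,0,0,0],[0.05,4,0,0,0],[0.05,2,0,0,0]]]'; python3 -m crank '[[[0.05,2,0,0,0],[0.05,0,0,0,0],[0.05,0,0,0,0],[0.05,0,0,0,0]]]'; python3 - <<'E'
from h import *
rep()
f=shot('top','t10',(180,100,360,270),3.5); g=shot('scene','s10',(250,80,440,240),4)
for y in(-.058,.058):
    for e in (-1,1):
        w=.05 if y<0 else .036
        p=d2w(.053,y+e*w,.12); u,v=proj(f,p); print('expected top-line end, top pic',(u-180)*3.5,(v-100)*3.5)
    u,v=proj(g,d2w(.053,y-w,.078)); print('expected right core, scene pic',(u-250)*4,(v-80)*4)
E
```

```text
time: 15.4
tool_pos: [0.4287, 0.2121, 0.1857]
tool_rot: [-0.083, 0.083, 0.702, -0.702]
contact_force: [1.1, 0.5, 0.2]
gripper_width: 0.526
time: 15.9
tool_pos: [0.4119, 0.2161, 0.186]
tool_rot: [0.083, -0.083, -0.702, 0.702]
contact_force: [-0.2, 0.7, 0.6]
gripper_width: 0.527
t 15.9 disp [-208.1   57.5  186. ] F [-0.2  0.7  0.6] w 0.53 twist needed -0.14 j6 2.13
disp x in tool [-1.     0.    -0.002] up [-0. -1.  0.]
expected top-line end, top pic 449.7446836808168 154.2554920868126
expected top-line end, top pic 319.9145991505875 119.41178003424622
expected right core, scene pic 473.89184201922217 523.230869843698
expected top-line end, top pic 281.01557506448455 108.9720857269806
expected top-line end, top pic 187.75188581462987 83.94203860854623
expected right core, scene pic 574.0282631996351 422.9232887322421
```

View pics/t10.png

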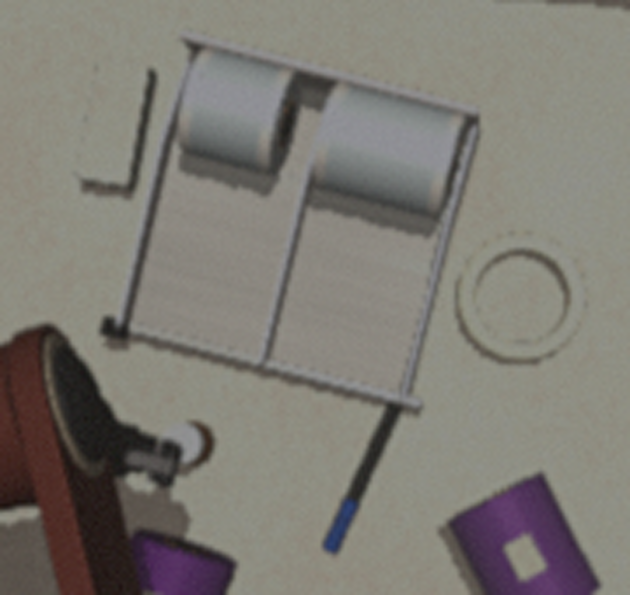

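View pics/s10.png

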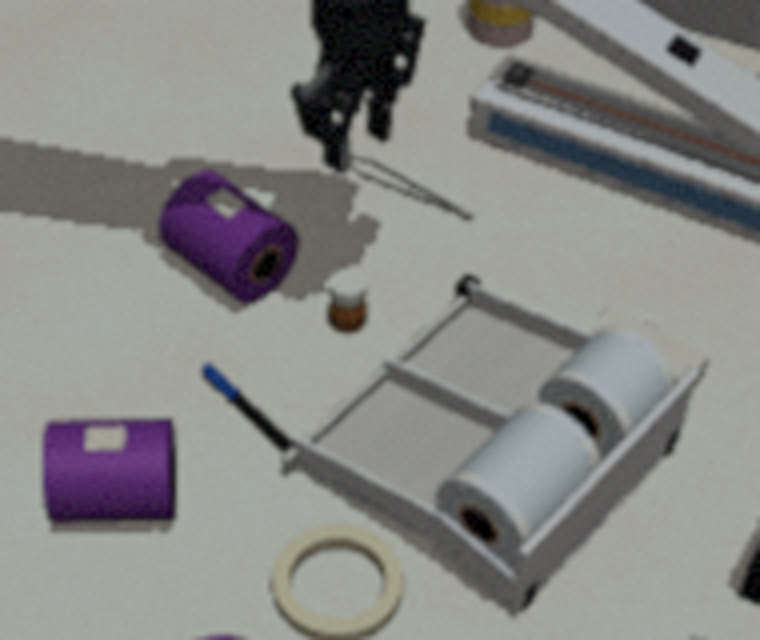

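```bash
python3 -c "
from plant import *
print(job_done())"
```

```text
the job is handed in; nothing more can be done
None
```

Both reels are in their seats against the back stop, and I handed the job in at about 16 s of the 51 s allowed. I pushed each one with the partly open fingers at about 25–40 mm/s, with push forces of about 1–3 N. The wide reel went up the right lane and the narrow one up the left.

**Last checks:**
- **Seating:** in both final views the reels lie straight across their lanes at the stop. Neither moved in the pictures after the fingers let go.
- **Other objects:** the jar, marker, tape roll, strip box and tweezers look unmoved in the pictures. The bottle was outside the last cropped views, but the arm never went near it.
- **Arm:** it stands clear, with a wrist force of about 1 N or less.

**What disagreed:**
- The two cameras placed the dispenser about 7–12 mm apart along x, so I used a fit between them.
- Against that fit, the reel cores sit roughly 4–8 mm from where the seats should appear in the scene view. That is within the fit's uncertainty, but it doesn't confirm the 46–60 mm seat window on its own. The visible contact with the back stop, and the push force dropping away once each reel was over the ridge, support that they are home.
- I judged reel speed only from the slow pushes; I did not measure the short roll into the hollow.

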